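# Return the wheel sockets to the torque station

### The arm

A 6-joint arm with a two-finger parallel gripper is mounted at the origin on the work surface. World frame = base frame: x ahead of the robot, y to its left, z up, the work surface at z = 0. Lengths are in m, angles in degrees, forces in N, time in s.
With the tool pointing down it reaches from about 0.375 to 0.9 m from the base axis. Payload 3.1 kg.
Tool frame: the origin (TCP) lies on the centre line of the jaws, within the pads' length; the fingertips stand 17 mm ahead of it and the grasp point (between the pads) lies 2 mm behind it; z points along the fingers, y is the line along which they close (so a half turn about z gives the same grasp; the last joint's range is limited). The gripper opens to 87 mm and grips with 3 to 60 N. Pads are 19 mm wide; open, the fingers measure 117 mm over their backs; the gripper's body (75 mm by 190 mm) begins 51 mm behind the grasp point.
Start: joints at [-78.065, 30.224, 82.088, -0, 67.689, -10.227], TCP at [0.236, -0.579, 0.24] pointing down, gripper open.
Joint ranges: [-176.69, 176.69], [-43.24, 126.21], [12.49, 139.97], [-82, 262], [0, 151.66], [-163.58, 163.58]. Speed limits (degrees/s): [159.86, 159.86, 180, 180, 180, 180].

### API

Orientations are given as a 3x3 rotation matrix whose columns are the frame's x, y, z axes.
In Python, from rig import bot, imaging, finder gives the robot as it stands. The module is installed in compiled form; this text tells all that it offers.
- The arm moves only by the tool play_rows, never from a script. Its argument "motion" is a list that holds one entry, the list of rows, each a list of 6 numbers: the shift along the tool's x, y, z in parts of the range, where 1.0 means 500 mm, then the turn, a rotation vector about the tool's x, y, z in fractions of the full range, 1 being 90 degrees. In form: [[[dx, dy, dz, wx, wy, wz], ...]]. A call has 1 to 8 rows; each row is the pose to reach, as a shift and turn from the pose commanded when the call began, along the tool's axes at that moment; what a row does not reach only later rows make up. A row lasts 1/12 s, in which the tool goes at most 41.7 mm and 7.16 degrees, less where a joint would pass 70% of its speed; a pose out of reach is approached as far as the arm can. A shift or turn number past 1, either way, is cut back to 1. A call with a gripper value outside its range is refused whole. "fingers" is the finger opening in m, from 0 to 0.087, set as the call begins (left out, the last holds). The fingers move at their own pace and stop on an object; the grip force is fixed at half the most. Time passes only in rows, so rows that repeat a pose let the fingers close. It gives the time, the measured TCP pose, the force, the opening and the grip force at its end, in the units of the state.
- bot.read_state(): the state, without advancing time (a new reading comes with each control period).
- imaging.capture(name): name is "side" or "top" or "wrist"; returns a dict with "frame" (480x640x3 uint8, red, green, blue), "camera_matrix" (3x3 intrinsics, pixels), "R" (3x3) and "t" (3): a world point X has camera coordinates R X + t. Camera axes: x right, y down, z forward; pixel columns grow to the right and rows downward; lengths in m; the calibration is good to about 2 mm. A picture is of the moment at which its call begins. There is no depth.
- bot.hand_in(): hands the job in; it is judged then, once.
Trained networks look in the newest picture that a camera, given by its name, has taken for a name from the list of things; names that differ only in an ending like _2 or _b are one class to them, and where a whole thing is asked for, a point or a joint stands for the part that bears it (a point fixed in the world has none). Each returns a list of dicts, best first, with "confidence" (0 to 1); they miss things now and then, are a little off and sometimes report something else, mostly with a low value. They report only what shows in the picture. A call takes as long as a camera call. They do not tell look-alikes from the thing itself.
- finder.recognise(camera, name): "at" ([x, y, z] in m, in world coordinates, good to about 4 mm: the middle of the surface that is visible of it).
- finder.outline_of(camera, name): "pixels" (480x640 bool, what is visible of it).
The state is a dict: "time_s": time; "joint_positions": joint angles; "qvel": joint speeds; "tau": joint torques, N m; "position": TCP position; "tcp_rot": TCP orientation; "force": force on the tool from outside, world axes, zero at the start; "moment": the same for the moment, N m; "opening": opening from 0.0 (shut) to 1.0 (fully open); "grasp_force": force on a finger pad.
Only numpy, scipy, OpenCV 4.12 (cv2) and the standard library are available. Lean on these libraries where they do the work, as an engineer would, in place of code of your own. Each camera call takes 0.05 s, during which the arm holds its last target. There are 200 camera calls.

### The job

The wheel-nut sockets have come back on the magnetic clip rail. Pull them off their spring clips and stand each one in the pocket whose collar has the colour of its sleeve, fully down on the pocket floor and upright, drive end down as on the rail, without letting any of them fall over, and let go.

Things in the scene. Friction and masses are not known exactly. Their poses are not given: they have to be found in the camera images.
- socket_blue: Deep wheel-nut impact socket, upright, 85 mm tall, about 220 g: dark steel drive end 28 mm across for the lowest 24 mm, above it a blue plastic sleeve 30 mm across up to the open hexagon mouth. Origin: centre of its underside (drive end, with a square hole 18 mm deep); z points up the socket to the mouth. At the start it sits on one of the rail's four clips.
- socket_yellow: Deep wheel-nut impact socket, upright, 85 mm tall, about 220 g: dark steel drive end 28 mm across for the lowest 24 mm, above it a yellow plastic sleeve 32 mm across up to the open hexagon mouth. Origin: centre of its underside (drive end, with a square hole 18 mm deep); z points up the socket to the mouth. At the start it sits on one of the rail's four clips.
- socket_red: Deep wheel-nut impact socket, upright, 85 mm tall, about 220 g: dark steel drive end 28 mm across for the lowest 24 mm, above it a red plastic sleeve 34 mm across up to the open hexagon mouth. Origin: centre of its underside (drive end, with a square hole 18 mm deep); z points up the socket to the mouth. At the start it sits on one of the rail's four clips.
- socket_green: Deep wheel-nut impact socket, upright, 85 mm tall, about 220 g: dark steel drive end 28 mm across for the lowest 24 mm, above it a green plastic sleeve 36 mm across up to the open hexagon mouth. Origin: centre of its underside (drive end, with a square hole 18 mm deep); z points up the socket to the mouth. At the start it sits on one of the rail's four clips.
- pocket_blue: Socket pocket with a blue collar: black block 84 x 84 mm, 34 mm high (36 with the collar), fixed to the bench; round pocket 52 mm across and 26 mm deep in the middle of its top, blue disc on its floor. Origin: centre of the block's underside, below the pocket's centre; the pocket floor is 8 mm above it; z up.
- pocket_yellow: Socket pocket with a yellow collar: black block 84 x 84 mm, 34 mm high (36 with the collar), fixed to the bench; round pocket 52 mm across and 26 mm deep in the middle of its top, yellow disc on its floor. Origin: centre of the block's underside, below the pocket's centre; the pocket floor is 8 mm above it; z up.
- pocket_red: Socket pocket with a red collar: black block 84 x 84 mm, 34 mm high (36 with the collar), fixed to the bench; round pocket 52 mm across and 26 mm deep in the middle of its top, red disc on its floor. Origin: centre of the block's underside, below the pocket's centre; the pocket floor is 8 mm above it; z up.
- pocket_green: Socket pocket with a green collar: black block 84 x 84 mm, 34 mm high (36 with the collar), fixed to the bench; round pocket 52 mm across and 26 mm deep in the middle of its top, green disc on its floor. Origin: centre of the block's underside, below the pocket's centre; the pocket floor is 8 mm above it; z up.
- rail: Magnetic socket rail: aluminium bar 34 mm wide (x), 262 mm long (y), 12 mm high, fast to the bench. Four clips on its centre line at y = -93, -31, 31, 93 mm: 14 mm high studs with two sprung leaves that snap into the socket's hole. Sockets stand on its top, 12 mm up. A straight upward pull of about 10 to 17 N frees one; it is clear of the stud after 20 mm. Origin: centre of the underside; z up.
Mind the look-alikes: they are no part of the job. Leave any brown or white look-alike of the socket_yellow alone.

How it is judged:
By the outcome, as a careful person would: the job done as asked, in the order asked, and still so for the second after the job is handed in, with the robot touching nothing.
It also fails if it takes over 115 s, if anything falls off the work surface, if the arm or the gripper's body presses on something with over 40 N, if the wrist force passes 120 N, or if a joint passes its speed limit or range.

## Working session

There is one attempt and no reset: what is moved stays moved. The work goes in short steps, Python scripts to look and compute and a tool call to move; the robot and the scene stay as the last step left them, time stands still between calls to the robot, and variables do not carry over. Pictures are saved under pics/ and viewed, at most 14 in all, crops included, and the job is handed in when it is done.

Besides the shell and the picture viewer there is one more tool, called after ">>>" as name(argument=value, ...), one argument or row to a line, values as JSON. play_rows: Moves the arm, as the interface text tells. Its arguments: {"type":"object","properties":{"motion":{"type":"array"},"fingers":{"type":"number"}},"required":["motion"]}

```bash
mkdir -p pics; python3 - <<'E'
from rig import bot, imaging, finder
import cv2,numpy as np
for c in ("top","side"):
    im=imaging.capture(c); cv2.imwrite(f"pics/{c}0.png",im["frame"][:,:,::-1])
    for n in ["socket_blue","socket_yellow","socket_red","socket_green","pocket_blue","pocket_yellow","pocket_red","pocket_green","rail"]:
        print(c,n,[(np.round(d["at"],3).tolist(),round(d["confidence"],2)) for d in finder.recognise(c,n)[:4]])
s=bot.read_state(); print(s["time_s"],s["position"],np.round(s["tcp_rot"],3))
E
```

```text
top socket_blue [([0.477, 0.095, 0.097], 0.69)]
top socket_yellow [([0.584, 0.018, 0.088], 0.76), ([0.489, 0.038, 0.095], 0.64), ([0.387, 0.127, 0.083], 0.54)]
top socket_red [([0.492, -0.028, 0.099], 0.49)]
top socket_green [([0.468, 0.153, 0.096], 0.86)]
top pocket_blue [([0.676, -0.102, 0.039], 0.96)]
top pocket_yellow [([0.548, -0.32, 0.032], 0.59), ([0.478, 0.053, 0.009], 0.2)]
top pocket_red [([0.598, 0.303, 0.032], 0.96)]
top pocket_green [([0.64, 0.113, 0.034], 0.84), ([0.595, 0.304, 0.032], 0.51)]
top rail [([0.484, 0.053, 0.009], 0.95)]
side socket_blue [([0.469, 0.104, 0.068], 0.69)]
side socket_yellow [([0.482, 0.043, 0.07], 0.86), ([0.378, 0.135, 0.054], 0.62)]
side socket_red [([0.484, -0.021, 0.07], 0.84), ([0.598, 0.299, 0.031], 0.66), ([0.673, -0.097, 0.03], 0.62)]
side socket_green [([0.46, 0.164, 0.07], 0.68)]
side pocket_blue [([0.678, -0.097, 0.029], 0.79)]
side pocket_yellow [([0.538, -0.302, 0.027], 0.56)]
side pocket_red [([0.601, 0.299, 0.032], 0.56), ([0.471, 0.103, 0.07], 0.39)]
side pocket_green [([0.631, 0.132, 0.025], 0.65), ([0.483, 0.046, 0.07], 0.4)]
side rail []
1.0 [ 0.23576866 -0.57881569  0.2395577 ] [[ 0.926  0.377 -0.   ]
 [ 0.377 -0.926 -0.   ]
 [-0.     0.    -1.   ]]
```

View pics/top0.png

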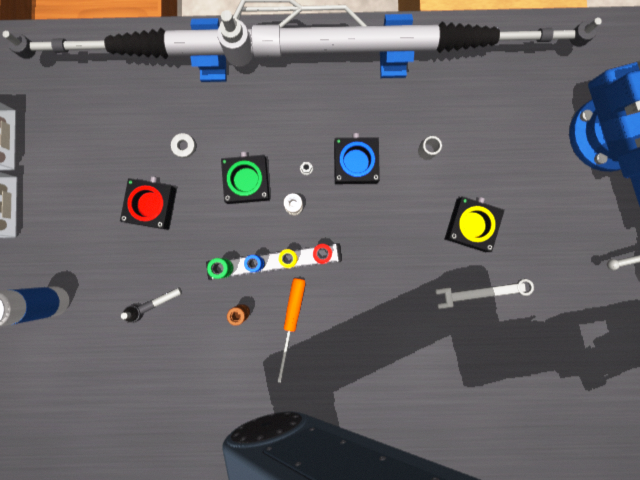

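View pics/side0.png

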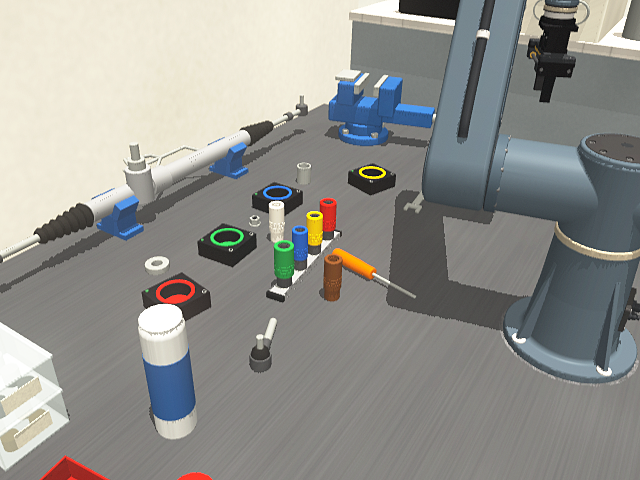

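Top picture, left to right: red pocket (147,203), green pocket (245,178), blue pocket (357,160), yellow pocket (477,223). On the rail are green (218,268), blue (253,263), yellow (288,258) and red (322,253).

What could be taken for the yellow socket: the rail one at (288,258), the white one at (293,203) and the brown one at (236,316). I choose the yellow-sleeved one on the rail. Next I measure precisely and make the close crop.

```bash
cat > h.py <<'E'
import numpy as np,cv2
def proj(im,P):
    p=np.asarray(P)@im["R"].T+im["t"]; p=p@im["camera_matrix"].T; return p[:,:2]/p[:,2:]
def unproj(im,uv,z):
    r=np.linalg.inv(im["camera_matrix"])@np.array([uv[0],uv[1],1]); d=im["R"].T@r; c=-im["R"].T@im["t"]
    return c+d*(z-c[2])/d[2]
def circ(x,y,z,r):
    a=np.linspace(0,2*np.pi,40); return np.c_[x+r*np.cos(a),y+r*np.sin(a),z+0*a]
HUE={"red":0,"yellow":28,"green":65,"blue":108}
def cmask(im,col):
    h=cv2.cvtColor(im["frame"],cv2.COLOR_RGB2HSV).astype(int)
    d=abs((h[...,0]-HUE[col]+90)%180-90); return ((d<12)&(h[...,1]>130)&(h[...,2]>50)).astype(np.uint8)
def blob(im,col,uv,R=45):
    m=cmask(im,col); k=np.zeros_like(m); cv2.circle(k,tuple(int(v) for v in uv),R,1,-1); m&=k
    n,l,s,_=cv2.connectedComponentsWithStats(m); return l==1+np.argmax(s[1:,4])
def hull_c(im,m):
    pts=cv2.convexHull(np.argwhere(m)[:,::-1].astype(np.float32)); M=cv2.moments(pts); return np.array([M["m10"],M["m01"]])/M["m00"],M["m00"]
def sil(im,x,y,r,z0,z1):
    pts=cv2.convexHull(proj(im,np.r_[circ(x,y,z0,r),circ(x,y,z1,r)]).astype(np.float32)); M=cv2.moments(pts); return np.array([M["m10"],M["m01"]])/M["m00"],M["m00"]
E
python3 - <<'E'
from rig import bot, imaging
from h import *
from scipy.optimize import least_squares
rad=dict(blue=.015,yellow=.016,red=.017,green=.018)
app=dict(blue=(.475,.098),yellow=(.486,.04),red=(.488,-.025),green=(.465,.158))
pk=dict(blue=(.676,-.1),yellow=(.545,-.315),red=(.599,.302),green=(.636,.12))
ims={c:imaging.capture(c) for c in("top","side")}
S={}
for c in app:
    for cam,im in ims.items():
        g=proj(im,[[*app[c],.066]])[0]; ct,a=hull_c(im,blob(im,c,g,22 if cam=="top" else 32))
        f=least_squares(lambda q:sil(im,*q,rad[c],.036,.097)[0]-ct,app[c]); S[c,cam]=f.x
        g=proj(im,[[*pk[c],.036]])[0]; cp,ap=hull_c(im,blob(im,c,g,32)); 
        f2=least_squares(lambda q:sil(im,*q,.029,.036,.036)[0]-cp,pk[c])
        print(c,cam,f.x.round(4),round(a/sil(im,*f.x,rad[c],.036,.097)[1],2),"pocket",f2.x.round(4),round(ap/sil(im,*f2.x,.029,.036,.036)[1],2))
off=dict(red=-93,yellow=-31,blue=31,green=93)
for cam in [["top"],["side"],["top","side"]]:
    r=lambda q:np.concatenate([np.array([q[0]-np.sin(q[2])*off[c]/1e3,q[1]+np.cos(q[2])*off[c]/1e3])-S[c,k] for c in off for k in cam])
    f=least_squares(r,[.48,.065,.13]); print(cam,f.x[:2].round(4),np.degrees(f.x[2]).round(2),(f.fun*1e3).round(1))
q=f.x
for c in off: print(c,np.round([q[0]-np.sin(q[2])*off[c]/1e3,q[1]+np.cos(q[2])*off[c]/1e3],4))
a=ims["top"]["frame"][180:340,180:370]; b=ims["side"]["frame"][180:320,220:380]
v=np.zeros((480,800,3),np.uint8); v[:,:400]=cv2.resize(a,(400,480))if 0 else cv2.resize(a,(400,480)); v[:,400:]=cv2.resize(b,(400,480))
cv2.imwrite("pics/crop.png",v[:,:,::-1])
E
```

```text
blue top [0.4796 0.0938] 0.89 pocket [ 0.6745 -0.1011] 1.42
blue side [0.4795 0.0966] 0.87 pocket [ 0.6736 -0.0952] 1.42
yellow top [0.4871 0.0319] 0.95 pocket [ 0.5455 -0.325 ] 1.45
yellow side [0.4873 0.0349] 0.93 pocket [ 0.5447 -0.3173] 1.44
red top [ 0.4945 -0.0295] 0.95 pocket [0.5981 0.3039] 1.45
red side [ 0.4941 -0.0275] 0.89 pocket [0.5973 0.3082] 1.39
green top [0.472  0.1563] 0.93 pocket [0.6424 0.1152] 1.37
green side [0.4725 0.1585] 0.9 pocket [0.6415 0.1202] 1.34
['top'] [0.4833 0.0631] 6.89 [-0.   0.3 -0.1  0.4 -0.   0.1  0.1 -0.9]
['side'] [0.4833 0.0656] 6.68 [ 0.1  0.8 -0.3 -0.1  0.2 -0.2  0.1 -0.5]
['top', 'side'] [0.4833 0.0644] 6.78 [-0.2  1.5  0.2 -0.4 -0.1  1.6 -0.3 -1.3  0.1  1.4  0.1 -1.5  0.3  0.4
 -0.1 -1.7]
red [ 0.4943 -0.028 ]
yellow [0.487  0.0336]
blue [0.4796 0.0952]
green [0.4723 0.1567]
```

View pics/crop.png

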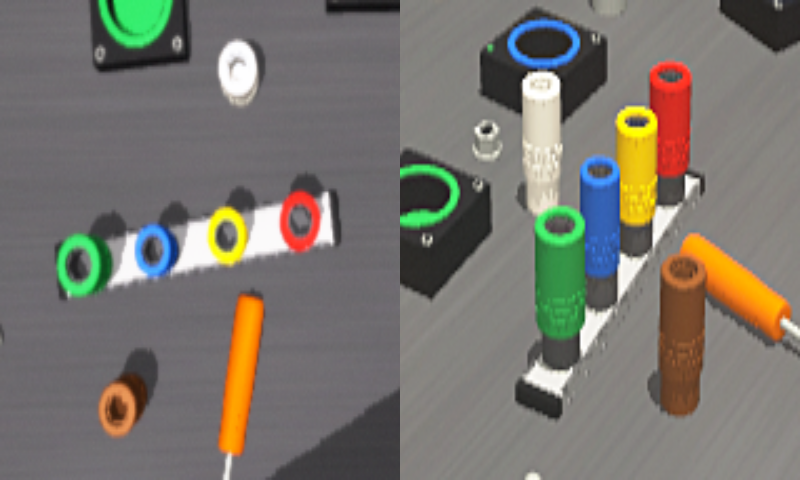

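The crop confirms it: the yellow-sleeved socket on the rail, third from the left at (228,235) in the left half, is the real one. White (240,65) and brown (120,408) stand off the rail. The rail yaw is 6.8°. I start toward red.

Careful with the scale: shifts go in shares of 500 mm and turns go in shares of 90 degrees. That gives: 0.4466 m / 0.5 = 0.8932, -0.413 m / 0.5 = -0.826, -74.65 degrees / 90 = -0.8294.

>>> play_rows(
  motion=[
    [[0.446,-0.412,0,0,0,-0.4144],[0.8932,-0.826,0,0,0,-0.8294],[0.8932,-0.826,0,0,0,-0.8294],[0.8932,-0.826,0,0,0,-0.8294],[0.8932,-0.826,0,0,0,-0.8294],[0.8932,-0.826,0,0,0,-0.8294],[0.8932,-0.826,0,0,0,-0.8294],[0.8932,-0.826,0,0,0,-0.8294]],
  ],
  fingers=0.07,
)

```text
time_s: 1.77
position: [0.3776, -0.2751, 0.2398]
tcp_rot: [[0.178, 0.984, 0.001], [0.984, -0.178, -0.0], [-0.0, 0.001, -1.0]]
force: [0.7, -0.6, -1.2]
opening: 0.806
grasp_force: 0.0
```

```bash
cat > go.py <<'E'
import sys,numpy as np
from scipy.spatial.transform import Rotation as Rn
from rig import bot
# usage: go.py x y z [x y z ...]: shifts from measured pose in tool axes
s=bot.read_state(); R=np.array(s["tcp_rot"]); p=np.array(s["position"])
ya=np.radians(6.8); Y=np.array([np.cos(ya),np.sin(ya),0]); Z=np.array([0,0,-1.]); T=np.c_[np.cross(Y,Z),Y,Z]
print("t",round(s["time_s"],2),"p",p.round(4),"F",np.round(s["force"],1),"open",round(s["opening"]*87,1),"grip",round(s["grasp_force"],1))
print("turn",Rn.from_matrix(R.T@T).as_rotvec(degrees=True).round(2))
for g in np.array(sys.argv[1:],float).reshape(-1,3): print(g,(R.T@(g-p)).round(4))
E
python3 go.py .4943 -.028 .24
```

```text
t 1.77 p [ 0.3776 -0.2751  0.2398] F [ 0.7 -0.6 -1.2] open 70.1 grip 0.0
turn [  0.04   0.03 -17.03]
[ 0.4943 -0.028   0.24  ] [ 2.639e-01  7.100e-02 -2.000e-04]
```

Scaled: 0.264 m / 0.5 = 0.528, 0.071 m / 0.5 = 0.142, -17 degrees / 90 = -0.1889.

>>> play_rows(
  motion=[
    [[0.528,0.142,0.12,0,0,-0.1889],[0.528,0.142,0.12,0,0,-0.1889],[0.528,0.142,0.12,0,0,-0.1889],[0.528,0.142,0.12,0,0,-0.1889],[0.528,0.142,0.12,0,0,-0.1889],[0.528,0.142,0.12,0,0,-0.1889],[0.528,0.142,0.12,0,0,-0.1889],[0.528,0.142,0.12,0,0,-0.1889]],
  ],
)

```text
time_s: 2.43
position: [0.4964, -0.0258, 0.1786]
tcp_rot: [[-0.118, 0.993, -0.0], [0.993, 0.118, 0.002], [0.002, 0.0, -1.0]]
force: [0.4, -0.4, 0.3]
opening: 0.802
grasp_force: 0.0
```

```bash
python3 go.py .4943 -.028 .18; python3 - <<'E'
from rig import bot,imaging
import cv2
from h import *
im=imaging.capture("wrist"); f=im["frame"].copy()
for c,p in dict(r=(.4943,-.028),y=(.487,.0336),b=(.4796,.0952),g=(.4723,.1567)).items():
    for u in proj(im,circ(*p,.097,.017)): cv2.circle(f,tuple(int(v) for v in u),1,(255,255,255),-1)
cv2.imwrite("pics/w1.png",f[:,:,::-1])
E
```

```text
t 2.43 p [ 0.4964 -0.0258  0.1786] F [ 0.4 -0.4  0.3] open 69.8 grip 0.0
turn [ 0.01 -0.1  -0.03]
[ 0.4943 -0.028   0.18  ] [-0.002  -0.0023 -0.0014]
```

View pics/w1.png

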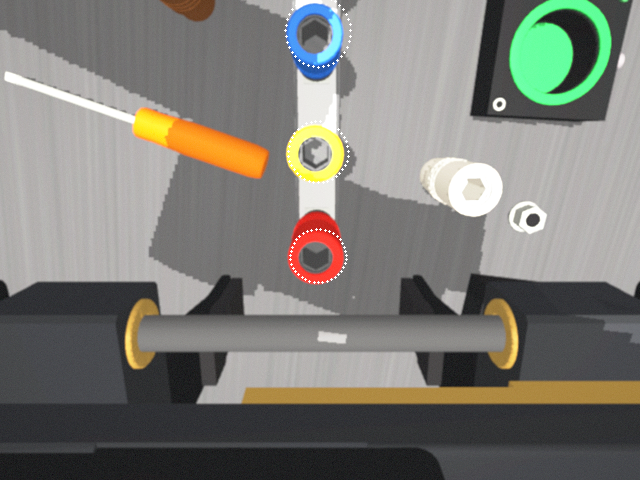

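The wrist picture shows red (317,257) between the fingers and yellow at (317,152). The predicted circles lie on the mouths to about 1 mm, so I go down on red.

Scaled: 0.108 m / 0.5 = 0.216, 0.03 m / 0.5 = 0.06, 0.1 degrees / 90 = 0.0011.

>>> play_rows(
  motion=[
    [[-0.004,-0.004,0.06,0,0.0011,0],[-0.004,-0.004,0.12,0,0.0011,0],[-0.004,-0.004,0.17,0,0.0011,0],[-0.004,-0.004,0.2,0,0.0011,0],[-0.004,-0.004,0.216,0,0.0011,0],[-0.004,-0.004,0.216,0,0.0011,0],[-0.004,-0.004,0.216,0,0.0011,0]],
  ],
)

```text
time_s: 3.07
position: [0.4936, -0.0334, 0.0719]
tcp_rot: [[-0.111, 0.994, 0.0], [0.994, 0.111, 0.001], [0.001, 0.0, -1.0]]
force: [0.3, 0.3, 0.0]
opening: 0.805
grasp_force: 0.0
```

```bash
python3 go.py .4943 -.028 .07
```

```text
t 3.07 p [ 0.4936 -0.0334  0.0719] F [0.3 0.3 0. ] open 70.0 grip 0.0
turn [ 0.02 -0.08 -0.41]
[ 0.4943 -0.028   0.07  ] [0.0053 0.0013 0.0019]
```

Scaled: 0.004 m / 0.5 = 0.008, 0.001 m / 0.5 = 0.002, -0.3 degrees / 90 = -0.0033.

>>> play_rows(
  motion=[
    [[0.008,0.002,0.004,0,0,-0.0033],[0.008,0.002,0.004,0,0,-0.0033],[0.008,0.002,0.004,0,0,-0.0033]],
  ],
)

```text
time_s: 3.32
position: [0.4945, -0.0284, 0.0705]
tcp_rot: [[-0.118, 0.993, 0.002], [0.993, 0.118, 0.001], [0.001, 0.002, -1.0]]
force: [-0.6, 0.1, 0.5]
opening: 0.809
grasp_force: 0.0
```

```bash
python3 go.py .4943 -.028 .07
```

```text
t 3.32 p [ 0.4945 -0.0284  0.0705] F [-0.6  0.1  0.5] open 70.4 grip 0.0
turn [ 0.1  -0.06 -0.01]
[ 0.4943 -0.028   0.07  ] [ 0.0004 -0.0002  0.0005]
```

Good. Close, then lift straight up.

>>> play_rows(
  motion=[
    [[0,0,0,0,0,0],[0,0,0,0,0,0],[0,0,0,0,0,0],[0,0,0,0,0,0],[0,0,0,0,0,0],[0,0,0,0,0,0],[0,0,0,0,0,0],[0,0,0,0,0,0]],
  ],
  fingers=0.0,
)

```text
time_s: 3.98
position: [0.4938, -0.0284, 0.0695]
tcp_rot: [[-0.118, 0.993, -0.001], [0.993, 0.118, 0.002], [0.002, -0.0, -1.0]]
force: [-0.1, -0.2, -0.1]
opening: 0.384
grasp_force: 30.0
```

```bash
python3 go.py
```

```text
t 3.98 p [ 0.4938 -0.0284  0.0695] F [-0.1 -0.2 -0.1] open 33.4 grip 30.0
turn [-0.02 -0.11 -0.04]
```

Scaled: -0.11 m / 0.5 = -0.22, -0.08 m / 0.5 = -0.16.

>>> play_rows(
  motion=[
    [[0,0,-0.008,0,0,0],[0,0,-0.016,0,0,0],[0,0,-0.024,0,0,0],[0,0,-0.036,0,0,0],[0,0,-0.052,0,0,0],[0,0,-0.1,0,0,0],[0,0,-0.16,0,0,0],[0,0,-0.22,0,0,0]],
  ],
)

```text
time_s: 4.65
position: [0.4933, -0.0284, 0.181]
tcp_rot: [[-0.118, 0.993, -0.001], [0.993, 0.118, 0.002], [0.002, -0.001, -1.0]]
force: [0.3, 0.1, -2.3]
opening: 0.383
grasp_force: 30.0
```

```bash
python3 go.py .598 .306 .195
```

```text
t 4.65 p [ 0.4933 -0.0284  0.181 ] F [ 0.3  0.1 -2.3] open 33.3 grip 30.0
turn [-0.06 -0.13 -0.05]
[0.598 0.306 0.195] [ 0.3198  0.1433 -0.0134]
```

Scaled: 0.256 m / 0.5 = 0.512, 0.05 m / 0.5 = 0.1.

>>> play_rows(
  motion=[
    [[0.02,0.008,-0.016,0,0,0],[0.08,0.034,-0.026,0,0,0],[0.152,0.068,-0.026,0,0,0],[0.224,0.1,-0.026,0,0,0],[0.296,0.132,-0.026,0,0,0],[0.368,0.164,-0.026,0,0,0],[0.44,0.196,-0.026,0,0,0],[0.512,0.228,-0.026,0,0,0]],
  ],
)

```text
time_s: 5.32
position: [0.5764, 0.2416, 0.1928]
tcp_rot: [[-0.118, 0.993, -0.001], [0.993, 0.118, 0.002], [0.002, -0.001, -1.0]]
force: [-0.4, -0.6, -2.4]
opening: 0.384
grasp_force: 30.0
```

Scaled: 0.064 m / 0.5 = 0.128, 0.06 m / 0.5 = 0.12.

>>> play_rows(
  motion=[
    [[0.06,0.028,0,0,0,0],[0.1,0.046,0,0,0,0],[0.12,0.054,0,0,0,0],[0.128,0.058,0,0,0,0],[0.128,0.058,0,0,0,0],[0.128,0.058,0,0,0,0],[0.128,0.058,0,0,0,0],[0.128,0.058,0,0,0,0]],
  ],
)

```text
time_s: 5.98
position: [0.5982, 0.3043, 0.1932]
tcp_rot: [[-0.116, 0.993, -0.001], [0.993, 0.116, 0.001], [0.001, -0.001, -1.0]]
force: [0.6, 0.1, -2.3]
opening: 0.383
grasp_force: 30.0
```

```bash
cat > look.py <<'E'
import sys
from rig import bot,imaging
from h import *
from scipy.optimize import least_squares
# look.py colour x y tag : pocket estimate from wrist + picture
c=sys.argv[1]; p=np.array(sys.argv[2:4],float)
im=imaging.capture("wrist"); f=im["frame"].copy()
for r,z in((.026,.036),(.0345,.036),(.026,.008)):
    for u in proj(im,circ(*p,z,r)): cv2.circle(f,tuple(int(v) for v in u),1,(255,255,255),-1)
s=imaging.capture("side")["frame"]
u=proj(imaging.capture("side"),[[*p,.1]])[0].astype(int)
x0=min(max(u[0]-80,0),480); y0=min(max(u[1]-60,0),360)
out=np.hstack([cv2.resize(f,(480,360)),cv2.resize(s[y0:y0+120,x0:x0+100],(300,360))])
cv2.imwrite(f"pics/{sys.argv[4]}.png",out[:,:,::-1])
E
python3 go.py .598 .306 .195;python3 look.py red .598 .306 r1
```

```text
t 5.98 p [0.5982 0.3043 0.1932] F [ 0.6  0.1 -2.3] open 33.3 grip 30.0
turn [-0.04 -0.08 -0.15]
[0.598 0.306 0.195] [ 0.0017  0.     -0.0018]
```

View pics/r1.png

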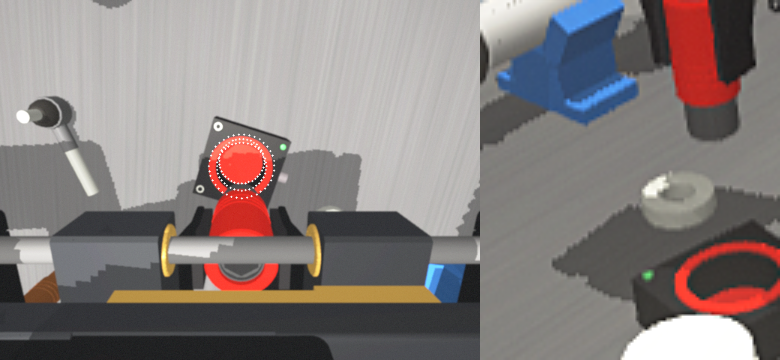

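The wrist view has the red collar at (240,165), matching the prediction to about 1 mm. In the side view the socket hangs upright in the jaws. Lowering.

Scaled: 0.123 m / 0.5 = 0.246, 0.12 m / 0.5 = 0.24.

>>> play_rows(
  motion=[
    [[0.002,0,0.03,0,0,0],[0.002,0,0.09,0,0,0],[0.002,0,0.15,0,0,0],[0.002,0,0.2,0,0,0],[0.002,0,0.224,0,0,0],[0.002,0,0.24,0,0,0],[0.002,0,0.246,0,0,0],[0.002,0,0.246,0,0,0]],
  ],
)

```text
time_s: 6.8
position: [0.5987, 0.3072, 0.0704]
tcp_rot: [[-0.117, 0.993, 0.001], [0.993, 0.117, 0.002], [0.002, 0.001, -1.0]]
force: [0.4, -0.5, -1.8]
opening: 0.382
grasp_force: 30.0
```

```bash
python3 go.py .598 .306 .0655
```

```text
t 6.8 p [0.5987 0.3072 0.0704] F [ 0.4 -0.5 -1.8] open 33.3 grip 30.0
turn [ 0.04 -0.11 -0.05]
[0.598  0.306  0.0655] [-0.0011 -0.0009  0.0049]
```

Scaled: 0.005 m / 0.5 = 0.01, 0.002 m / 0.5 = 0.004.

>>> play_rows(
  motion=[
    [[-0.002,-0.002,0.004,0,0,0],[-0.002,-0.002,0.008,0,0,0],[-0.002,-0.002,0.01,0,0,0],[-0.002,-0.002,0.01,0,0,0]],
  ],
)

```text
time_s: 7.13
position: [0.5976, 0.3061, 0.0658]
tcp_rot: [[-0.118, 0.993, 0.001], [0.993, 0.118, 0.002], [0.002, 0.001, -1.0]]
force: [0.0, 0.2, -1.8]
opening: 0.385
grasp_force: 30.0
```

Scaled: 0.001 m / 0.5 = 0.002.

>>> play_rows(
  motion=[
    [[0,0,0.002,0,0,0],[0,0,0.002,0,0,0],[0,0,0.002,0,0,0]],
  ],
)

```text
time_s: 7.38
position: [0.5977, 0.3062, 0.0654]
tcp_rot: [[-0.118, 0.993, 0.001], [0.993, 0.118, 0.002], [0.002, 0.001, -1.0]]
force: [-1.6, -0.7, 5.4]
opening: 0.386
grasp_force: 30.0
```

In contact with the floor. Releasing.

>>> play_rows(
  motion=[
    [[0,0,0,0,0,0],[0,0,0,0,0,0],[0,0,0,0,0,0],[0,0,0,0,0,0],[0,0,0,0,0,0],[0,0,0,0,0,0]],
  ],
  fingers=0.07,
)

```text
time_s: 7.88
position: [0.5973, 0.306, 0.0639]
tcp_rot: [[-0.118, 0.993, -0.0], [0.993, 0.118, 0.002], [0.002, -0.0, -1.0]]
force: [0.8, -0.6, -0.6]
opening: 0.75
grasp_force: 0.0
```

Scaled: -0.13 m / 0.5 = -0.26, -0.11 m / 0.5 = -0.22.

>>> play_rows(
  motion=[
    [[0,0,-0.03,0,0,0],[0,0,-0.09,0,0,0],[0,0,-0.17,0,0,0],[-0.02,-0.008,-0.22,0,0,0],[-0.06,-0.03,-0.26,0,0,0],[-0.12,-0.07,-0.26,0,0,0],[-0.16,-0.12,-0.26,0,0,0],[-0.22,-0.16,-0.26,0,0,0]],
  ],
)

```text
time_s: 8.55
position: [0.5293, 0.1871, 0.1945]
tcp_rot: [[-0.119, 0.993, 0.0], [0.993, 0.119, 0.002], [0.002, 0.001, -1.0]]
force: [-0.1, -0.7, -0.0]
opening: 0.803
grasp_force: 0.0
```

```bash
python3 go.py .4723 .1567 .18 .4723 .1567 .07; python3 - <<'E'
from rig import imaging
import cv2,numpy as np
t=imaging.capture("top")["frame"];s=imaging.capture("side")["frame"]
cv2.imwrite("pics/a1.png",np.hstack([cv2.resize(t[150:330,80:380],(500,300)),cv2.resize(s[200:350,100:250],(300,300))])[:,:,::-1])
E
```

```text
t 8.55 p [0.5293 0.1871 0.1945] F [-0.1 -0.7 -0. ] open 69.9 grip 0.0
turn [ 0.03 -0.14  0.04]
[0.4723 0.1567 0.18  ] [-0.0235 -0.0603  0.0144]
[0.4723 0.1567 0.07  ] [-0.0237 -0.0603  0.1244]
```

View pics/a1.png

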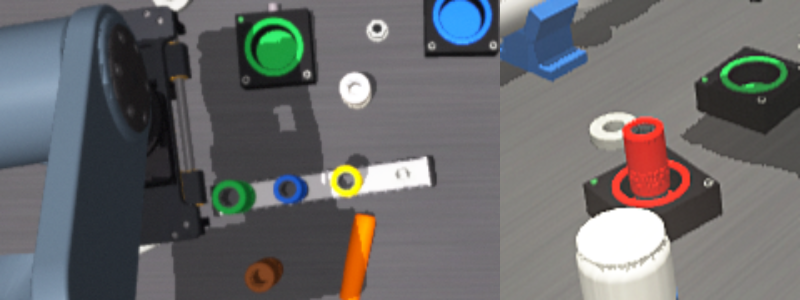

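Red stands upright in its pocket (right half, 645,160), and the other three are still on the rail. Next is green.

Scaled: -0.06 m / 0.5 = -0.12, -0.03 m / 0.5 = -0.06.

>>> play_rows(
  motion=[
    [[-0.024,-0.06,0.01,0,0,0],[-0.044,-0.11,0.028,0,0,0],[-0.045,-0.12,0.028,0,0,0],[-0.045,-0.12,0.028,0,0,0],[-0.045,-0.12,0.028,0,0,0],[-0.045,-0.12,0.028,0,0,0]],
  ],
)

```text
time_s: 9.15
position: [0.4763, 0.1584, 0.1805]
tcp_rot: [[-0.118, 0.993, 0.004], [0.993, 0.118, 0.002], [0.002, 0.004, -1.0]]
force: [0.9, 0.8, -0.7]
opening: 0.803
grasp_force: 0.0
```

```bash
python3 go.py .4723 .1567 .07
```

```text
t 9.15 p [0.4763 0.1584 0.1805] F [ 0.9  0.8 -0.7] open 69.9 grip 0.0
turn [ 0.22 -0.11 -0.03]
[0.4723 0.1567 0.07  ] [-0.0014 -0.0046  0.1105]
```

Scaled: 0.11 m / 0.5 = 0.22, -0.001 m / 0.5 = -0.002.

>>> play_rows(
  motion=[
    [[0,-0.002,0.04,0,0,0],[0,-0.002,0.1,0,0,0],[0,-0.002,0.16,0,0,0],[0,-0.002,0.2,0,0,0],[0,-0.002,0.22,0,0,0],[0,-0.002,0.22,0,0,0],[0,-0.002,0.22,0,0,0],[0,-0.002,0.22,0,0,0]],
  ],
)

```text
time_s: 9.82
position: [0.4744, 0.1582, 0.0708]
tcp_rot: [[-0.118, 0.993, 0.003], [0.993, 0.118, 0.002], [0.002, 0.003, -1.0]]
force: [0.2, -0.1, -0.2]
opening: 0.806
grasp_force: 0.0
```

```bash
python3 go.py .4723 .1567 .07
```

```text
t 9.82 p [0.4744 0.1582 0.0708] F [ 0.2 -0.1 -0.2] open 70.2 grip 0.0
turn [ 0.16 -0.1  -0.03]
[0.4723 0.1567 0.07  ] [-0.0012 -0.0022  0.0008]
```

Scaled: -0.002 m / 0.5 = -0.004, -0.001 m / 0.5 = -0.002, 0.1 degrees / 90 = 0.0011.

>>> play_rows(
  motion=[
    [[-0.002,-0.004,0.002,0.0011,0,0],[-0.002,-0.004,0.002,0.0011,0,0],[-0.002,-0.004,0.002,0.0011,0,0],[-0.002,-0.004,0.002,0.0011,0,0]],
  ],
)

```text
time_s: 10.15
position: [0.4714, 0.1566, 0.0695]
tcp_rot: [[-0.118, 0.993, -0.001], [0.993, 0.118, 0.002], [0.002, -0.0, -1.0]]
force: [0.6, -0.6, -0.6]
opening: 0.804
grasp_force: 0.0
```

>>> play_rows(
  motion=[
    [[0,0,0,0,0,0],[0,0,0,0,0,0],[0,0,0,0,0,0],[0,0,0,0,0,0],[0,0,0,0,0,0],[0,0,0,0,0,0],[0,0,0,0,0,0]],
  ],
  fingers=0.0,
)

```text
time_s: 10.73
position: [0.4709, 0.1566, 0.0688]
tcp_rot: [[-0.118, 0.993, -0.002], [0.993, 0.118, 0.001], [0.002, -0.002, -1.0]]
force: [0.4, 0.1, -0.2]
opening: 0.405
grasp_force: 30.0
```

Scaled: -0.11 m / 0.5 = -0.22, -0.012 m / 0.5 = -0.024.

>>> play_rows(
  motion=[
    [[0,0,-0.008,0,0,0],[0,0,-0.016,0,0,0],[0,0,-0.024,0,0,0],[0,0,-0.036,0,0,0],[0,0,-0.052,0,0,0],[0,0,-0.1,0,0,0],[0,0,-0.16,0,0,0],[0,0,-0.22,0,0,0]],
  ],
)

```text
time_s: 11.4
position: [0.4705, 0.1564, 0.1803]
tcp_rot: [[-0.118, 0.993, -0.003], [0.993, 0.118, 0.001], [0.002, -0.003, -1.0]]
force: [-0.1, 0.3, -2.7]
opening: 0.409
grasp_force: 30.0
```

```bash
python3 go.py .642 .118 .18
```

```text
t 11.4 p [0.4705 0.1564 0.1803] F [-0.1  0.3 -2.7] open 35.6 grip 30.0
turn [-0.17 -0.1  -0.04]
[0.642 0.118 0.18 ] [-0.0583  0.1658 -0.0003]
```

Scaled: 0.1655 m / 0.5 = 0.331, 0.04 m / 0.5 = 0.08, -0.1 degrees / 90 = -0.0011.

>>> play_rows(
  motion=[
    [[-0.008,0.024,0,0,0,0],[-0.028,0.08,0,0,0,0],[-0.052,0.15,0,0,0,0],[-0.078,0.22,0,0,0,0],[-0.098,0.28,0,0,0,0],[-0.112,0.318,0,0,0,0],[-0.116,0.331,0,-0.0011,0,0],[-0.116,0.331,0,-0.0011,0,0]],
  ],
)

```text
time_s: 12.07
position: [0.6437, 0.1177, 0.179]
tcp_rot: [[-0.117, 0.993, 0.001], [0.993, 0.117, 0.002], [0.002, 0.002, -1.0]]
force: [-0.4, 1.1, -2.7]
opening: 0.404
grasp_force: 30.0
```

>>> play_rows(
  motion=[
    [[0,0,0,0,0,0],[0,0,0,0,0,0],[0,0,0,0,0,0],[0,0,0,0,0,0]],
  ],
)

```text
time_s: 12.4
position: [0.6411, 0.1189, 0.1787]
tcp_rot: [[-0.118, 0.993, -0.001], [0.993, 0.118, 0.002], [0.002, -0.001, -1.0]]
force: [0.0, -0.7, -2.0]
opening: 0.409
grasp_force: 30.0
```

```bash
python3 go.py .642 .118 .065;python3 look.py green .642 .118 g1
```

```text
t 12.4 p [0.6411 0.1189 0.1787] F [ 0.  -0.7 -2. ] open 35.6 grip 30.0
turn [-0.06 -0.11  0.  ]
[0.642 0.118 0.065] [-0.0012  0.0009  0.1137]
```

View pics/g1.png

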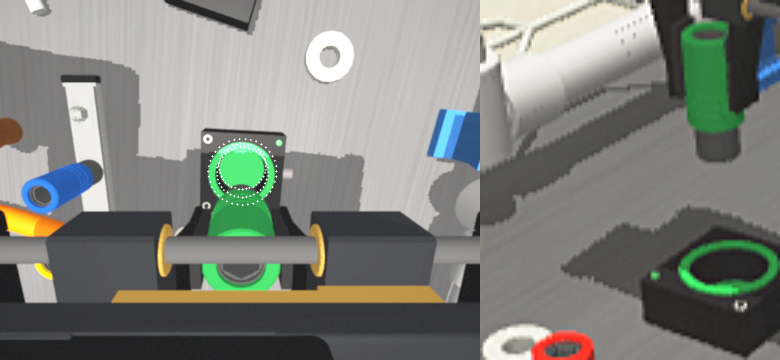

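The wrist view has the green collar at (241,172), matching the prediction. The socket hangs upright, so I lower it.

Scaled: 0.11 m / 0.5 = 0.22, 0.065 m / 0.5 = 0.13.

>>> play_rows(
  motion=[
    [[-0.002,0.002,0.03,0,0,0],[-0.002,0.002,0.08,0,0,0],[-0.002,0.002,0.13,0,0,0],[-0.002,0.002,0.176,0,0,0],[-0.002,0.002,0.2,0,0,0],[-0.002,0.002,0.214,0,0,0],[-0.002,0.002,0.22,0,0,0],[-0.002,0.002,0.22,0,0,0]],
  ],
)

```text
time_s: 13.22
position: [0.6438, 0.1177, 0.0686]
tcp_rot: [[-0.118, 0.993, 0.0], [0.993, 0.118, 0.002], [0.002, 0.0, -1.0]]
force: [-0.3, 0.4, -2.4]
opening: 0.41
grasp_force: 30.0
```

```bash
python3 go.py .642 .118 .0645
```

```text
t 13.22 p [0.6438 0.1177 0.0686] F [-0.3  0.4 -2.4] open 35.7 grip 30.0
turn [ 0.02 -0.1  -0.04]
[0.642  0.118  0.0645] [ 0.0005 -0.0018  0.0041]
```

Scaled: 0.004 m / 0.5 = 0.008, 0.002 m / 0.5 = 0.004.

>>> play_rows(
  motion=[
    [[0,-0.002,0.004,0,0,0],[0,-0.002,0.006,0,0,0],[0,-0.002,0.008,0,0,0],[0,-0.002,0.008,0,0,0]],
  ],
)

```text
time_s: 13.55
position: [0.6428, 0.1176, 0.0651]
tcp_rot: [[-0.118, 0.993, 0.001], [0.993, 0.118, 0.002], [0.002, 0.001, -1.0]]
force: [-0.0, 0.9, -2.6]
opening: 0.407
grasp_force: 30.0
```

Scaled: 0.001 m / 0.5 = 0.002.

>>> play_rows(
  motion=[
    [[0,0,0.002,0,0,0],[0,0,0.002,0,0,0],[0,0,0.002,0,0,0]],
  ],
)

```text
time_s: 13.8
position: [0.6429, 0.1176, 0.0648]
tcp_rot: [[-0.118, 0.993, 0.001], [0.993, 0.118, 0.002], [0.002, 0.001, -1.0]]
force: [-1.2, -0.6, 4.9]
opening: 0.406
grasp_force: 30.0
```

>>> play_rows(
  motion=[
    [[0,0,0,0,0,0],[0,0,0,0,0,0],[0,0,0,0,0,0],[0,0,0,0,0,0],[0,0,0,0,0,0],[0,0,0,0,0,0]],
  ],
  fingers=0.07,
)

```text
time_s: 14.3
position: [0.6425, 0.1175, 0.0632]
tcp_rot: [[-0.118, 0.993, -0.0], [0.993, 0.118, 0.002], [0.002, -0.0, -1.0]]
force: [0.1, -0.3, -0.7]
opening: 0.76
grasp_force: 0.0
```

Scaled: -0.13 m / 0.5 = -0.26, -0.117 m / 0.5 = -0.234.

>>> play_rows(
  motion=[
    [[0,0,-0.03,0,0,0],[0,0,-0.09,0,0,0],[0,0,-0.17,0,0,0],[0,-0.02,-0.22,0,0,0],[0,-0.08,-0.234,0,0,0],[0,-0.16,-0.234,0,0,0],[0,-0.22,-0.234,0,0,0],[0,-0.26,-0.234,0,0,0]],
  ],
)

```text
time_s: 14.97
position: [0.5094, 0.102, 0.1806]
tcp_rot: [[-0.118, 0.993, -0.003], [0.993, 0.118, 0.002], [0.002, -0.003, -1.0]]
force: [-0.6, -0.7, -0.7]
opening: 0.806
grasp_force: 0.0
```

```bash
python3 go.py .4796 .0952 .18
```

```text
t 14.97 p [0.5094 0.102  0.1806] F [-0.6 -0.7 -0.7] open 70.1 grip 0.0
turn [-0.18 -0.12 -0.03]
[0.4796 0.0952 0.18  ] [-0.0033 -0.0304  0.0007]
```

Scaled: -0.034 m / 0.5 = -0.068, -0.03 m / 0.5 = -0.06.

>>> play_rows(
  motion=[
    [[-0.002,-0.03,0,0,0,0],[-0.006,-0.06,0,0,0,0],[-0.006,-0.068,0,0,0,0],[-0.006,-0.068,0,0,0,0],[-0.006,-0.068,0,0,0,0],[-0.006,-0.068,0,0,0,0],[-0.006,-0.068,0,0,0,0]],
  ],
)

```text
time_s: 15.55
position: [0.4813, 0.0951, 0.1805]
tcp_rot: [[-0.118, 0.993, 0.001], [0.993, 0.118, 0.002], [0.002, 0.001, -1.0]]
force: [-0.2, 0.2, -0.0]
opening: 0.801
grasp_force: 0.0
```

Scaled: 0.11 m / 0.5 = 0.22, 0.1 m / 0.5 = 0.2.

>>> play_rows(
  motion=[
    [[0,0,0.04,0,0,0],[0,0,0.1,0,0,0],[0,0,0.16,0,0,0],[0,0,0.2,0,0,0],[0,0,0.22,0,0,0],[0,0,0.22,0,0,0],[0,0,0.22,0,0,0],[0,0,0.22,0,0,0]],
  ],
)

```text
time_s: 16.22
position: [0.4811, 0.0953, 0.0713]
tcp_rot: [[-0.118, 0.993, 0.002], [0.993, 0.118, 0.002], [0.001, 0.002, -1.0]]
force: [-0.8, 0.9, 1.6]
opening: 0.805
grasp_force: 0.0
```

```bash
python3 go.py .4796 .0952 .07
```

```text
t 16.22 p [0.4811 0.0953 0.0713] F [-0.8  0.9  1.6] open 70.0 grip 0.0
turn [ 0.12 -0.08 -0.04]
[0.4796 0.0952 0.07  ] [ 0.0001 -0.0015  0.0013]
```

Scaled: -0.001 m / 0.5 = -0.002, 0.1 degrees / 90 = 0.0011.

>>> play_rows(
  motion=[
    [[0,-0.002,0.002,0.0011,0,0],[0,-0.002,0.002,0.0011,0,0],[0,-0.002,0.002,0.0011,0,0],[0,-0.002,0.002,0.0011,0,0]],
  ],
)

```text
time_s: 16.55
position: [0.4793, 0.0951, 0.0701]
tcp_rot: [[-0.118, 0.993, -0.001], [0.993, 0.118, 0.001], [0.002, -0.0, -1.0]]
force: [0.9, -0.6, -0.2]
opening: 0.807
grasp_force: 0.0
```

>>> play_rows(
  motion=[
    [[0,0,0,0,0,0],[0,0,0,0,0,0],[0,0,0,0,0,0],[0,0,0,0,0,0],[0,0,0,0,0,0],[0,0,0,0,0,0],[0,0,0,0,0,0],[0,0,0,0,0,0]],
  ],
  fingers=0.0,
)

```text
time_s: 17.22
position: [0.479, 0.0952, 0.0694]
tcp_rot: [[-0.118, 0.993, -0.002], [0.993, 0.118, 0.002], [0.002, -0.002, -1.0]]
force: [-0.1, -0.3, -0.4]
opening: 0.339
grasp_force: 30.0
```

Scaled: -0.11 m / 0.5 = -0.22, -0.08 m / 0.5 = -0.16.

>>> play_rows(
  motion=[
    [[0,0,-0.008,0,0,0],[0,0,-0.016,0,0,0],[0,0,-0.024,0,0,0],[0,0,-0.036,0,0,0],[0,0,-0.052,0,0,0],[0,0,-0.1,0,0,0],[0,0,-0.16,0,0,0],[0,0,-0.22,0,0,0]],
  ],
)

```text
time_s: 17.88
position: [0.4785, 0.095, 0.1809]
tcp_rot: [[-0.118, 0.993, -0.003], [0.993, 0.118, 0.002], [0.002, -0.003, -1.0]]
force: [0.1, 0.5, -2.3]
opening: 0.338
grasp_force: 30.0
```

```bash
python3 go.py .674 -.098 .19
```

```text
t 17.88 p [0.4785 0.095  0.1809] F [ 0.1  0.5 -2.3] open 29.4 grip 30.0
turn [-0.17 -0.11 -0.04]
[ 0.674 -0.098  0.19 ] [-0.2147  0.1714 -0.01  ]
```

Scaled: -0.196 m / 0.5 = -0.392, -0.118 m / 0.5 = -0.236.

>>> play_rows(
  motion=[
    [[-0.02,0.016,-0.012,0,0,0],[-0.068,0.054,-0.02,0,0,0],[-0.124,0.098,-0.02,0,0,0],[-0.18,0.144,-0.02,0,0,0],[-0.236,0.188,-0.02,0,0,0],[-0.292,0.234,-0.02,0,0,0],[-0.348,0.278,-0.02,0,0,0],[-0.392,0.312,-0.02,0,0,0]],
  ],
)

```text
time_s: 18.55
position: [0.6591, -0.0844, 0.1887]
tcp_rot: [[-0.116, 0.993, -0.0], [0.993, 0.116, 0.0], [0.0, -0.0, -1.0]]
force: [1.2, -0.1, -2.8]
opening: 0.336
grasp_force: 30.0
```

Scaled: -0.0185 m / 0.5 = -0.037, 0.015 m / 0.5 = 0.03, -0.1 degrees / 90 = -0.0011.

>>> play_rows(
  motion=[
    [[-0.024,0.018,0,0,0,0],[-0.037,0.03,0,0,0,0],[-0.037,0.03,0,-0.0011,0,0],[-0.037,0.03,0,-0.0011,0,0],[-0.037,0.03,0,-0.0011,0,0],[-0.037,0.03,0,-0.0011,0,0],[-0.037,0.03,0,-0.0011,0,0]],
  ],
)

```text
time_s: 19.13
position: [0.6735, -0.0967, 0.189]
tcp_rot: [[-0.119, 0.993, -0.001], [0.993, 0.119, 0.002], [0.002, -0.001, -1.0]]
force: [0.0, -0.7, -2.8]
opening: 0.339
grasp_force: 30.0
```

```bash
python3 go.py .674 -.098 .065;python3 look.py blue .674 -.098 b1
```

```text
t 19.13 p [ 0.6735 -0.0967  0.189 ] F [ 0.  -0.7 -2.8] open 29.5 grip 30.0
turn [-0.04 -0.13  0.03]
[ 0.674 -0.098  0.065] [-0.0016  0.0004  0.124 ]
```

View pics/b1.png

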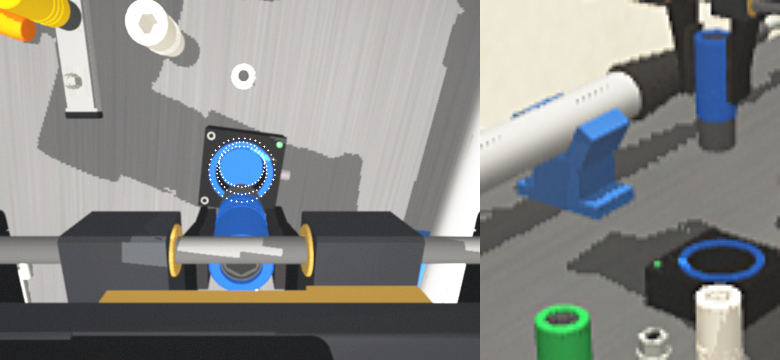

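The blue collar at (241,168) matches the prediction and the socket hangs upright. Lowering.

Scaled: 0.12 m / 0.5 = 0.24, -0.001 m / 0.5 = -0.002.

>>> play_rows(
  motion=[
    [[-0.002,0,0.03,0,0,0],[-0.002,0,0.09,0,0,0],[-0.002,0,0.15,0,0,0],[-0.002,0,0.2,0,0,0],[-0.002,0,0.224,0,0,0],[-0.002,0,0.236,0,0,0],[-0.002,0,0.24,0,0,0],[-0.002,0,0.24,0,0,0]],
  ],
)

```text
time_s: 19.95
position: [0.6752, -0.0989, 0.0695]
tcp_rot: [[-0.118, 0.993, 0.001], [0.993, 0.118, 0.001], [0.001, 0.001, -1.0]]
force: [0.4, -0.2, -2.7]
opening: 0.338
grasp_force: 30.0
```

```bash
python3 go.py .674 -.098 .0655
```

```text
t 19.95 p [ 0.6752 -0.0989  0.0695] F [ 0.4 -0.2 -2.7] open 29.4 grip 30.0
turn [ 0.08 -0.07 -0.04]
[ 0.674  -0.098   0.0655] [ 0.001 -0.001  0.004]
```

Scaled: 0.004 m / 0.5 = 0.008, -0.001 m / 0.5 = -0.002.

>>> play_rows(
  motion=[
    [[0.002,-0.002,0.004,0,0,0],[0.002,-0.002,0.006,0,0,0],[0.002,-0.002,0.008,0,0,0],[0.002,-0.002,0.008,0,0,0]],
  ],
)

```text
time_s: 20.28
position: [0.6736, -0.0979, 0.0655]
tcp_rot: [[-0.118, 0.993, 0.001], [0.993, 0.118, 0.001], [0.001, 0.001, -1.0]]
force: [-1.2, -0.4, -1.8]
opening: 0.34
grasp_force: 30.0
```

Scaled: 0.001 m / 0.5 = 0.002.

>>> play_rows(
  motion=[
    [[0,0,0.002,0,0,0],[0,0,0.002,0,0,0],[0,0,0.002,0,0,0]],
  ],
)

```text
time_s: 20.53
position: [0.6736, -0.098, 0.0654]
tcp_rot: [[-0.118, 0.993, 0.001], [0.993, 0.118, 0.001], [0.001, 0.001, -1.0]]
force: [-2.1, 1.0, 5.6]
opening: 0.338
grasp_force: 30.0
```

>>> play_rows(
  motion=[
    [[0,0,0,0,0,0],[0,0,0,0,0,0],[0,0,0,0,0,0],[0,0,0,0,0,0],[0,0,0,0,0,0],[0,0,0,0,0,0]],
  ],
  fingers=0.07,
)

```text
time_s: 21.03
position: [0.6733, -0.0978, 0.0636]
tcp_rot: [[-0.118, 0.993, -0.0], [0.993, 0.118, 0.002], [0.002, -0.0, -1.0]]
force: [-0.6, 0.6, -0.3]
opening: 0.707
grasp_force: 0.0
```

Scaled: -0.12 m / 0.5 = -0.24, -0.117 m / 0.5 = -0.234.

>>> play_rows(
  motion=[
    [[0,0,-0.03,0,0,0],[0,0,-0.09,0,0,0],[0,0,-0.17,0,0,0],[0.014,-0.016,-0.22,0,0,0],[0.054,-0.06,-0.234,0,0,0],[0.108,-0.12,-0.234,0,0,0],[0.162,-0.18,-0.234,0,0,0],[0.216,-0.24,-0.234,0,0,0]],
  ],
)

```text
time_s: 21.7
position: [0.5401, -0.0043, 0.1814]
tcp_rot: [[-0.117, 0.993, 0.001], [0.993, 0.117, 0.002], [0.002, 0.001, -1.0]]
force: [0.4, 0.7, -0.2]
opening: 0.803
grasp_force: 0.0
```

>>> play_rows(
  motion=[
    [[0.044,-0.05,0,0,0,0],[0.076,-0.084,0,0,0,0],[0.089,-0.098,0,0,0,0],[0.089,-0.098,0,0,0,0],[0.089,-0.098,0,0,0,0],[0.089,-0.098,0,0,0,0],[0.089,-0.098,0,0,0,0],[0.089,-0.098,0,0,0,0]],
  ],
)

```text
time_s: 22.37
position: [0.489, 0.0326, 0.181]
tcp_rot: [[-0.117, 0.993, 0.001], [0.993, 0.117, 0.001], [0.001, 0.001, -1.0]]
force: [-0.1, 0.3, -0.6]
opening: 0.809
grasp_force: 0.0
```

```bash
python3 go.py .487 .0336 .07
```

```text
t 22.37 p [0.489  0.0326 0.181 ] F [-0.1  0.3 -0.6] open 70.4 grip 0.0
turn [ 0.06 -0.08 -0.11]
[0.487  0.0336 0.07  ] [ 0.0011 -0.002   0.111 ]
```

Scaled: 0.111 m / 0.5 = 0.222, 0.08 m / 0.5 = 0.16.

>>> play_rows(
  motion=[
    [[0,-0.002,0.04,0,0,0],[0,-0.002,0.1,0,0,0],[0,-0.002,0.16,0,0,0],[0,-0.002,0.2,0,0,0],[0,-0.002,0.222,0,0,0],[0,-0.002,0.222,0,0,0],[0,-0.002,0.222,0,0,0],[0,-0.002,0.222,0,0,0]],
  ],
)

```text
time_s: 23.03
position: [0.4875, 0.0332, 0.0705]
tcp_rot: [[-0.117, 0.993, 0.001], [0.993, 0.117, 0.001], [0.001, 0.001, -1.0]]
force: [-0.6, 0.3, 0.0]
opening: 0.803
grasp_force: 0.0
```

>>> play_rows(
  motion=[
    [[0,0,0,0,0,0],[0,0,0,0,0,0],[0,0,0,0,0,0]],
  ],
)

```text
time_s: 23.28
position: [0.4871, 0.0335, 0.0709]
tcp_rot: [[-0.118, 0.993, 0.002], [0.993, 0.118, 0.001], [0.001, 0.002, -1.0]]
force: [0.7, -0.8, -0.9]
opening: 0.8
grasp_force: 0.0
```

```bash
python3 go.py .487 .0336 .07
```

```text
t 23.28 p [0.4871 0.0335 0.0709] F [ 0.7 -0.8 -0.9] open 69.6 grip 0.0
turn [ 0.11 -0.07 -0.04]
[0.487  0.0336 0.07  ] [ 0.0001 -0.0001  0.0009]
```

>>> play_rows(
  motion=[
    [[0,0,0,0,0,0],[0,0,0,0,0,0],[0,0,0,0,0,0],[0,0,0,0,0,0],[0,0,0,0,0,0],[0,0,0,0,0,0],[0,0,0,0,0,0],[0,0,0,0,0,0]],
  ],
  fingers=0.0,
)

```text
time_s: 23.95
position: [0.4864, 0.0336, 0.07]
tcp_rot: [[-0.118, 0.993, -0.001], [0.993, 0.118, 0.002], [0.002, -0.0, -1.0]]
force: [-0.2, 0.3, 0.0]
opening: 0.362
grasp_force: 30.0
```

Scaled: -0.11 m / 0.5 = -0.22, -0.08 m / 0.5 = -0.16.

>>> play_rows(
  motion=[
    [[0,0,-0.008,0,0,0],[0,0,-0.016,0,0,0],[0,0,-0.024,0,0,0],[0,0,-0.036,0,0,0],[0,0,-0.052,0,0,0],[0,0,-0.1,0,0,0],[0,0,-0.16,0,0,0],[0,0,-0.22,0,0,0]],
  ],
)

```text
time_s: 24.62
position: [0.4858, 0.0335, 0.1815]
tcp_rot: [[-0.118, 0.993, -0.001], [0.993, 0.118, 0.002], [0.002, -0.001, -1.0]]
force: [1.0, 0.1, -2.7]
opening: 0.363
grasp_force: 30.0
```

```bash
python3 go.py .545 -.321 .19
```

```text
t 24.62 p [0.4858 0.0335 0.1815] F [ 1.   0.1 -2.7] open 31.6 grip 30.0
turn [-0.07 -0.12 -0.05]
[ 0.545 -0.321  0.19 ] [-0.359   0.017  -0.0093]
```

Scaled: -0.266 m / 0.5 = -0.532, -0.118 m / 0.5 = -0.236.

>>> play_rows(
  motion=[
    [[-0.024,0.002,-0.012,0,0,0],[-0.088,0.004,-0.018,0,0,0],[-0.162,0.008,-0.018,0,0,0],[-0.236,0.012,-0.018,0,0,0],[-0.31,0.014,-0.018,0,0,0],[-0.384,0.018,-0.018,0,0,0],[-0.458,0.022,-0.018,0,0,0],[-0.532,0.026,-0.018,0,0,0]],
  ],
)

```text
time_s: 25.28
position: [0.5301, -0.2314, 0.1885]
tcp_rot: [[-0.117, 0.993, -0.001], [0.993, 0.117, 0.002], [0.002, -0.001, -1.0]]
force: [0.9, 0.6, -3.4]
opening: 0.364
grasp_force: 30.0
```

Scaled: -0.092 m / 0.5 = -0.184, 0.001 m / 0.5 = 0.002.

>>> play_rows(
  motion=[
    [[-0.072,0.002,0,0,0,0],[-0.132,0.006,0,0,0,0],[-0.17,0.008,0,0,0,0],[-0.184,0.008,0,0,0,0],[-0.184,0.008,0,0,0,0],[-0.184,0.008,0,0,0,0],[-0.184,0.008,0,0,0,0],[-0.184,0.008,0,0,0,0]],
  ],
)

```text
time_s: 25.95
position: [0.5451, -0.3181, 0.1883]
tcp_rot: [[-0.119, 0.993, -0.001], [0.993, 0.119, 0.003], [0.003, -0.001, -1.0]]
force: [0.3, -0.1, -1.4]
opening: 0.361
grasp_force: 30.0
```

```bash
python3 go.py .545 -.321 .065;python3 look.py yellow .545 -.321 y1
```

```text
t 25.95 p [ 0.5451 -0.3181  0.1883] F [ 0.3 -0.1 -1.4] open 31.4 grip 30.0
turn [-0.05 -0.19  0.05]
[ 0.545 -0.321  0.065] [-0.0033 -0.0004  0.1233]
```

View pics/y1.png

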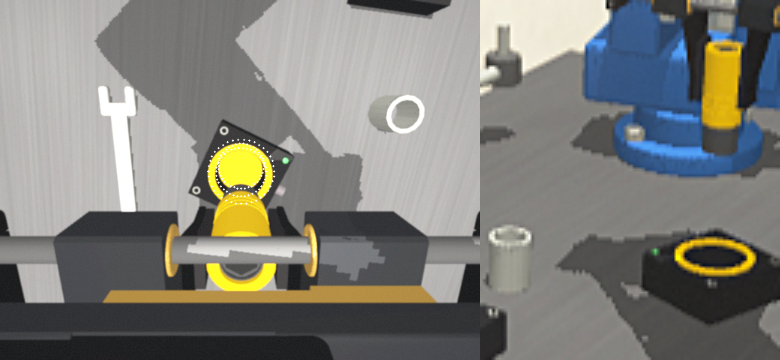

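The yellow collar at (241,172) matches the prediction to 1–2 mm. Lowering.

Scaled: 0.118 m / 0.5 = 0.236, 0.117 m / 0.5 = 0.234.

>>> play_rows(
  motion=[
    [[-0.004,0,0.03,0,0,0],[-0.004,0,0.09,0,0,0],[-0.004,0,0.15,0,0,0],[-0.004,0,0.2,0,0,0],[-0.004,0,0.224,0,0,0],[-0.004,0,0.234,0,0,0],[-0.004,0,0.236,0,0,0],[-0.004,0,0.236,0,0,0]],
  ],
)

```text
time_s: 26.77
position: [0.5466, -0.3223, 0.0714]
tcp_rot: [[-0.118, 0.993, 0.001], [0.993, 0.118, 0.0], [0.0, 0.001, -1.0]]
force: [0.5, -0.2, -3.0]
opening: 0.36
grasp_force: 30.0
```

```bash
python3 go.py .545 -.321 .066
```

```text
t 26.77 p [ 0.5466 -0.3223  0.0714] F [ 0.5 -0.2 -3. ] open 31.3 grip 30.0
turn [ 0.08 -0.02 -0.03]
[ 0.545 -0.321  0.066] [ 0.0015 -0.0014  0.0054]
```

Scaled: 0.005 m / 0.5 = 0.01, -0.001 m / 0.5 = -0.002.

>>> play_rows(
  motion=[
    [[0.002,-0.002,0.004,0,0,0],[0.002,-0.002,0.008,0,0,0],[0.002,-0.002,0.01,0,0,0],[0.002,-0.002,0.01,0,0,0]],
  ],
)

```text
time_s: 27.1
position: [0.5448, -0.3211, 0.066]
tcp_rot: [[-0.118, 0.993, 0.0], [0.993, 0.118, 0.001], [0.001, 0.001, -1.0]]
force: [-0.4, 0.6, -0.6]
opening: 0.359
grasp_force: 30.0
```

Scaled: 0.001 m / 0.5 = 0.002.

>>> play_rows(
  motion=[
    [[0,0,0.002,0,0,0],[0,0,0.002,0,0,0],[0,0,0.002,0,0,0]],
  ],
)

```text
time_s: 27.35
position: [0.5448, -0.3213, 0.0659]
tcp_rot: [[-0.118, 0.993, 0.0], [0.993, 0.118, 0.001], [0.001, 0.001, -1.0]]
force: [-1.4, 0.5, 6.4]
opening: 0.359
grasp_force: 30.0
```

>>> play_rows(
  motion=[
    [[0,0,0,0,0,0],[0,0,0,0,0,0],[0,0,0,0,0,0],[0,0,0,0,0,0],[0,0,0,0,0,0],[0,0,0,0,0,0]],
  ],
  fingers=0.07,
)

```text
time_s: 27.85
position: [0.5447, -0.321, 0.0643]
tcp_rot: [[-0.118, 0.993, -0.0], [0.993, 0.118, 0.002], [0.002, -0.0, -1.0]]
force: [0.3, -0.7, -0.8]
opening: 0.727
grasp_force: 0.0
```

Scaled: -0.16 m / 0.5 = -0.32, -0.15 m / 0.5 = -0.3.

>>> play_rows(
  motion=[
    [[0,0,-0.03,0,0,0],[0,0,-0.09,0,0,0],[0,0,-0.17,0,0,0],[0,0,-0.24,0,0,0],[0,-0.02,-0.3,0,0,0],[-0.02,-0.06,-0.32,0,0,0],[-0.04,-0.1,-0.32,0,0,0],[-0.06,-0.12,-0.32,0,0,0]],
  ],
)

```text
time_s: 28.52
position: [0.4873, -0.3586, 0.2257]
tcp_rot: [[-0.118, 0.993, 0.0], [0.993, 0.118, 0.0], [0.0, 0.0, -1.0]]
force: [-0.4, 1.2, -0.3]
opening: 0.808
grasp_force: 0.0
```

Scaled: -0.1 m / 0.5 = -0.2, -0.09 m / 0.5 = -0.18.

>>> play_rows(
  motion=[
    [[-0.06,-0.02,0,0,0,0],[-0.12,-0.04,0,0,0,0],[-0.18,-0.06,0,0,0,0],[-0.2,-0.06,0,0,0,0],[-0.2,-0.06,0,0,0,0],[-0.2,-0.06,0,0,0,0],[-0.2,-0.06,0,0,0,0],[-0.2,-0.06,0,0,0,0]],
  ],
)

```text
time_s: 29.18
position: [0.4709, -0.459, 0.2238]
tcp_rot: [[-0.119, 0.993, -0.001], [0.993, 0.119, 0.004], [0.004, -0.001, -1.0]]
force: [0.5, 0.4, -0.4]
opening: 0.807
grasp_force: 0.0
```

```bash
python3 go.py; python3 - <<'E'
from rig import imaging
import cv2,numpy as np
t=imaging.capture("top")["frame"];s=imaging.capture("side")["frame"]
cv2.imwrite("pics/end.png",np.vstack([cv2.resize(t[100:340,100:520],(525,300)),cv2.resize(s[150:350,80:430],(525,300))])[:,:,::-1])
E
```

```text
t 29.18 p [ 0.4709 -0.459   0.2238] F [ 0.5  0.4 -0.4] open 70.2 grip 0.0
turn [-0.03 -0.21  0.05]
```

View pics/end.png

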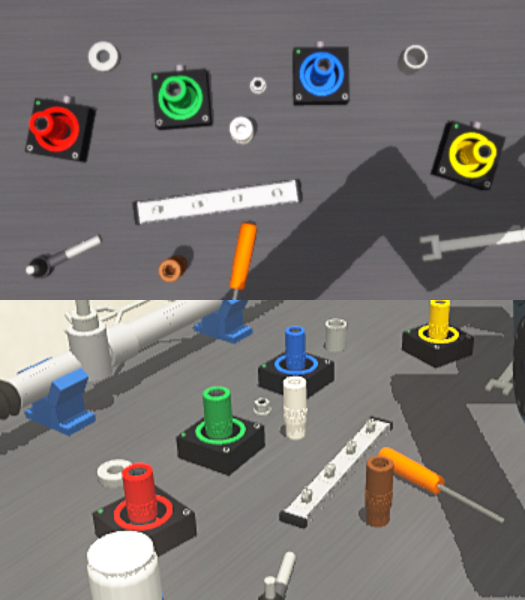

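All four sockets stand upright in pockets of their own colour: red (138,495), green (217,412), blue (295,348) and yellow (440,318) in the side view. The offsets in the top view are outward perspective. The look-alikes are untouched and the arm is clear.

```bash
python3 -c "from rig import bot; print(bot.hand_in())"
```

```text
the job is handed in; nothing more can be done
None
```

All four sockets are off the rail and standing upright on the floor of their matching-colour pockets, released, and the job was handed in at about 29 s; hand-in returned no verdict.

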